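Find the relay in the worn socket and pull it

ROBOT

A 6-joint arm with a two-finger parallel gripper is mounted at the origin on the work surface. World frame = base frame: x ahead of the robot, y to its left, z up, the work surface at z = 0. Lengths are in m, angles in degrees, forces in N, time in s.
With the tool pointing down it reaches from about 0.425 to 1.125 m from the base axis. Payload 14.9 kg.
Tool frame: the origin (TCP) lies where the fingers leave the gripper's body, on its centre line; the fingertips stand 78 mm ahead of it and the grasp point (between the pads) lies 60 mm ahead of it; z points along the fingers, y is the line along which they close (so a half turn about z gives the same grasp; the last joint's range is limited). The gripper opens to 91 mm and grips with 3 to 60 N. Pads are 32 mm wide; open, the fingers measure 118 mm over their backs; the gripper's body (76 mm by 178 mm) begins 60 mm behind the grasp point.
Start: joints at [69.884, 21.709, 99.362, -0, 58.929, -1.908], TCP at [0.219, 0.665, 0.292] pointing down, gripper open.
Joint ranges: [-158.91, 158.91], [-42.39, 125.64], [0.06, 152.35], [-60.88, 240.88], [17.5, 164.5], [-176.32, 176.32]. Speed limits (degrees/s): [108.29, 108.29, 136.94, 180, 180, 180].

INTERFACE

Orientations are given as [roll, pitch, yaw] about the fixed x, y, z axes, in that order (R = Rz(yaw) Ry(pitch) Rx(roll)).
In Python, from workcell import env gives the robot as it stands.
- The arm moves only by the shell command python3 -m jog 'ROWS' [OPENING]. ROWS is JSON, a list of rows, each an object of numbers: "tx", "ty", "tz": the shift along the world's x, y, z in cm; "turn": the turn about the world's z in degrees. In form: [{"tx": .., "ty": .., "tz": .., "turn": ..}, ...]. A call has 1 to 12 rows; each row is the pose to reach, as a shift and turn from the pose commanded when the call began; what a row does not reach only later rows make up. A row lasts 1/12 s, in which the tool goes at most 41.7 mm and 7.16 degrees, less where a joint would pass 70% of its speed; a pose out of reach is approached as far as the arm can. A call with a gripper value outside its range is refused whole. OPENING is the opening, from 0 (shut) to 1 (fully open), set as the call begins (- or left out, the last holds). The fingers move at their own pace and stop on an object; the grip force is fixed at half the most. Time passes only in rows, so rows that repeat a pose let the fingers close. It gives the time, the measured TCP pose, the force, the opening and the grip force at its end, in the units of the state.
- env.get_state(): the state, without advancing time (a new reading comes with each control period).
- env.get_image(name): name is "scene" or "top" or "wrist"; returns a dict with "img" (420x560x3 uint8, red, green, blue), "fx", "fy", "cx", "cy" (pixels), "rvec" (rotation vector, rad) and "tvec" (3), from world to camera coordinates, as OpenCV has them. Camera axes: x right, y down, z forward; pixel columns grow to the right and rows downward; lengths in m; the calibration is good to about 2 mm. A picture is of the moment at which its call begins. There is no depth.
- env.sign_off(): hands the job in; it is judged then, once.
Trained networks look in the newest picture that a camera, given by its name, has taken for a name from the list of things; names that differ only in an ending like _2 or _b are one class to them, and where a whole thing is asked for, a point or a joint stands for the part that bears it (a point fixed in the world has none). Each returns a list of dicts, best first, with "conf" (0 to 1); they miss things now and then, are a little off and sometimes report something else, mostly with a low value. They report only what shows in the picture. A call takes as long as a camera call. They do not tell look-alikes from the thing itself.
- env.regions_of(camera, name): "pixels" (420x560 bool, what is visible of it) and "box" ([left, top, right, bottom] in pixels, round what is visible of it).
The state is a dict: "clock": time; "joint_positions": joint angles; "joint_velocities": joint speeds; "tau": joint torques, N m; "tool_pos": TCP position; "tool_rot": TCP orientation; "contact_force": force on the tool from outside, world axes, zero at the start; "moment": the same for the moment, N m; "grip_width": finger opening in m; "finger_force": force on a finger pad.
Only numpy, scipy, OpenCV 4.12 (cv2) and the standard library are available. Lean on these libraries where they do the work, as an engineer would, in place of code of your own. Each camera call takes 0.05 s, during which the arm holds its last target. There are 200 camera calls.

TASK

One of the four relay sockets on this rail has tired catch springs, so its relay comes away with a light pull, while the sound ones hold firmly. Tug the relays gently, straight up, to find the loose one; pull that one out and set it down in the tray without dropping it, and leave the other three fully home in their sockets and the rest of the bench as it is.

Things in the scene. Friction and masses are not known exactly. Their poses are not given: they have to be found in the camera images.
- relay_1_mid (a point): one of four identical plug-in relays: clear-covered square case 36 x 36 mm, 52 mm tall, about 90 g. This point: centre of the case. z up; x across the rail, y along it. A foot under the case (28 x 27 mm, 23 mm long with its pins) sits in the socket, so it must rise 23 mm to come clear. Best gripped on the two free faces across the rail, in the upper part; relays stand 52 to 64 mm apart along the rail
- relay_2_mid (a point): another of the four identical relays; the same point, sizes and axes as relay_1_mid. In a sound socket the pull needed grows from 7 N to about 20 N over 5 mm of lift, where the relay would be forced out; released sooner, it goes back home by itself. A tug of 10 N lifts it 1 to 2 mm. Pull no harder than 12 N
- relay_3_mid (a point): another of the four identical relays; the same point, sizes and axes as relay_1_mid. In the worn socket (exactly one, any of the four) it comes right out at under 5 N, its own weight included
- relay_4_mid (a point): another of the four identical relays; the same point, sizes and axes as relay_1_mid
- base_1_deck (a point): one of four identical-looking dark relay sockets (80 x 42 x 28 mm) on the rail; any of them may be the worn one. This point: centre of its top deck, 38.5 mm above the bench, on which the relay's case rests (case centre 26 mm above). x across the rail, y along it. Two spring catches, their ends 5 mm above the deck on either side of the relay (x), grip the relay's foot
- base_2_deck (a point): another of the four sockets, the same point, sizes and axes as base_1_deck
- base_3_deck (a point): another of the four sockets, the same point, sizes and axes as base_1_deck
- base_4_deck (a point): another of the four sockets, the same point, sizes and axes as base_1_deck
- panel: aluminium mounting plate, 150 x 300 x 3 mm, screwed down, with the rail along the middle of it (along its y axis) and a wiring duct (22 mm wide, 27 mm high) along its +x edge, 50 to 72 mm from the rail's middle. Clamps 29 mm high at the rail's ends. Origin: centre of its underside; z up
- tray: plain dark open tray, 140 (x) x 110 (y) x 28 mm high, walls and floor 3 mm, fixed on the bench beside the panel, to the right or the left. Origin: centre of its underside; z up. A relay stood in it upright has its case centre 52 mm above the bench
- board: bystander: small circuit board on a perforated plate, 100 x 70 x 15 mm, on the bench on the other side of the panel from the tray. Origin: centre of its underside
- pliers: bystander: pliers, 155 x 48 x 12 mm, lying flat on the bench beyond the panel, to the right. Origin at the pivot, on the bench
- jar: bystander: small flux jar, 48 mm across, 45 mm high, standing on the bench beyond the panel. Origin: centre of its underside
There are look-alikes about, which are no part of the job. Leave any brown, orange or turquoise look-alike of the part that bears relay_4_mid alone.

How it is judged (in metres and radians):
At the end, for the whole second after the job is handed in: The loose relay is in the tray (case centre within 60 mm of its centre in x, 45 mm in y, at most 60 mm above its underside), released and at rest; the other three are home in their sockets (case centre within 3 mm of where it was, within 4 degrees of upright) ((((x of relay_1_mid in the frame of tray between -0.06 and 0.06 m and y of relay_1_mid in the frame of tray between -0.045 and 0.045 m and z of relay_1_mid in the frame of tray between 0 and 0.06 m) and (distance of relay_2_mid from where it was at the start of the episode below 0.003 m and angle between relay_2_mid's own z axis and vertical below 0.07 rad) and (distance of relay_3_mid from where it was at the start of the episode below 0.003 m and angle between relay_3_mid's own z axis and vertical below 0.07 rad) and (distance of relay_4_mid from where it was at the start of the episode below 0.003 m and angle between relay_4_mid's own z axis and vertical below 0.07 rad)) or ((x of relay_2_mid in the frame of tray between -0.06 and 0.06 m and y of relay_2_mid in the frame of tray between -0.045 and 0.045 m and z of relay_2_mid in the frame of tray between 0 and 0.06 m) and (distance of relay_1_mid from where it was at the start of the episode below 0.003 m and angle between relay_1_mid's own z axis and vertical below 0.07 rad) and (distance of relay_3_mid from where it was at the start of the episode below 0.003 m and angle between relay_3_mid's own z axis and vertical below 0.07 rad) and (distance of relay_4_mid from where it was at the start of the episode below 0.003 m and angle between relay_4_mid's own z axis and vertical below 0.07 rad)) or ((x of relay_3_mid in the frame of tray between -0.06 and 0.06 m and y of relay_3_mid in the frame of tray between -0.045 and 0.045 m and z of relay_3_mid in the frame of tray between 0 and 0.06 m) and (distance of relay_1_mid from where it was at the start of the episode below 0.003 m and angle between relay_1_mid's own z axis and vertical below 0.07 rad) and (distance of relay_2_mid from where it was at the start of the episode below 0.003 m and angle between relay_2_mid's own z axis and vertical below 0.07 rad) and (distance of relay_4_mid from where it was at the start of the episode below 0.003 m and angle between relay_4_mid's own z axis and vertical below 0.07 rad)) or ((x of relay_4_mid in the frame of tray between -0.06 and 0.06 m and y of relay_4_mid in the frame of tray between -0.045 and 0.045 m and z of relay_4_mid in the frame of tray between 0 and 0.06 m) and (distance of relay_1_mid from where it was at the start of the episode below 0.003 m and angle between relay_1_mid's own z axis and vertical below 0.07 rad) and (distance of relay_2_mid from where it was at the start of the episode below 0.003 m and angle between relay_2_mid's own z axis and vertical below 0.07 rad) and (distance of relay_3_mid from where it was at the start of the episode below 0.003 m and angle between relay_3_mid's own z axis and vertical below 0.07 rad))) and linear speed of each of relay_1, relay_2, relay_3, relay_4 below 0.02 m/s); the robot touches nothing.
It fails at once if a relay is forced out of a sound socket, that is, raised by more than 3.5 mm while the socket and its catches press on it with over 17 N in all, which is a pull of about 15 N ((contact force between relay_1 and base_1 above 17 N and height (world z) of relay_1_mid above 0.068 m) or (contact force between relay_1 and base_2 above 17 N and height (world z) of relay_1_mid above 0.068 m) or (contact force between relay_1 and base_3 above 17 N and height (world z) of relay_1_mid above 0.068 m) or (contact force between relay_1 and base_4 above 17 N and height (world z) of relay_1_mid above 0.068 m) or (contact force between relay_2 and base_1 above 17 N and height (world z) of relay_2_mid above 0.068 m) or (contact force between relay_2 and base_2 above 17 N and height (world z) of relay_2_mid above 0.068 m) or (contact force between relay_2 and base_3 above 17 N and height (world z) of relay_2_mid above 0.068 m) or (contact force between relay_2 and base_4 above 17 N and height (world z) of relay_2_mid above 0.068 m) or (contact force between relay_3 and base_1 above 17 N and height (world z) of relay_3_mid above 0.068 m) or (contact force between relay_3 and base_2 above 17 N and height (world z) of relay_3_mid above 0.068 m) or (contact force between relay_3 and base_3 above 17 N and height (world z) of relay_3_mid above 0.068 m) or (contact force between relay_3 and base_4 above 17 N and height (world z) of relay_3_mid above 0.068 m) or (contact force between relay_4 and base_1 above 17 N and height (world z) of relay_4_mid above 0.068 m) or (contact force between relay_4 and base_2 above 17 N and height (world z) of relay_4_mid above 0.068 m) or (contact force between relay_4 and base_3 above 17 N and height (world z) of relay_4_mid above 0.068 m) or (contact force between relay_4 and base_4 above 17 N and height (world z) of relay_4_mid above 0.068 m)).
It fails at once if a relay is dropped (falls freely faster than 0.7 m/s, a drop of about 25 mm) ((linear speed of relay_1 above 0.7 m/s and contact force between the fingers and relay_1 below 0.05 N) or (linear speed of relay_2 above 0.7 m/s and contact force between the fingers and relay_2 below 0.05 N) or (linear speed of relay_3 above 0.7 m/s and contact force between the fingers and relay_3 below 0.05 N) or (linear speed of relay_4 above 0.7 m/s and contact force between the fingers and relay_4 below 0.05 N)).
It fails at once if the circuit board, the pliers or the jar is moved by more than 20 mm (distance of any of board, pliers, jar from where it was at the start of the episode above 0.02 m).
It also fails if it takes over 61 s, if anything falls off the work surface, if the arm or the gripper's body presses on something with over 40 N, if the wrist force passes 120 N, or if a joint passes its speed limit or range.

## Working session

There is one attempt and no reset: what is moved stays moved. The work goes in short steps, Python scripts to look and compute and a shell command to move; the robot and the scene stay as the last step left them, time stands still between calls to the robot, and variables do not carry over. Pictures are saved under pics/ and viewed, at most 10 in all, crops included, and the job is handed in when it is done.

```bash
mkdir -p pics
cat > h.py <<'E'
import numpy as np, cv2
from workcell import env
def cam(n):
    d=env.get_image(n); R=cv2.Rodrigues(np.array(d["rvec"],float))[0]; return d,R,np.array(d["tvec"],float).ravel()
def back(d,R,t,u,v,z):
    r=R.T@np.array([(u-d["cx"])/d["fx"],(v-d["cy"])/d["fy"],1]); c=-R.T@t
    return c+r*(z-c[2])/r[2]
def proj(d,R,t,p):
    q=R@np.array(p)+t; return np.array([d["fx"]*q[0]/q[2]+d["cx"],d["fy"]*q[1]/q[2]+d["cy"]])
def save(d,n): cv2.imwrite("pics/"+n,d["img"][:,:,::-1])
E
python3 - <<'E'
from h import *
ims=[]
for n in ("top","scene"):
    d,R,t=cam(n); save(d,n+"1.png"); print(n,-R.T@t)
    for nm in ("relay_1_mid","base_1_deck","tray","panel"):
        for r in env.regions_of(n,nm):
            b=r["box"]; u,v=(b[0]+b[2])/2,(b[1]+b[3])/2
            z={"relay_1_mid":.0905,"base_1_deck":.0385,"tray":.028,"panel":.003}[nm]
            print(nm,round(r["conf"],2),np.round(b),r["pixels"].sum(),np.round(back(d,R,t,u,v,z),3))
print(env.get_state())
E
```

```text
top [ 0.43350286 -0.01679974  0.80541856]
relay_1_mid 0.83 [280. 198. 296. 222.] 431 [ 0.55  -0.006  0.091]
relay_1_mid 0.16 [224. 171. 382. 271.] 7758 [ 0.531 -0.033  0.091]
base_1_deck 0.68 [276. 193. 302. 239.] 404 [ 0.547 -0.007  0.038]
base_1_deck 0.48 [404. 122. 426. 199.] 842 [ 0.657 -0.253  0.038]
base_1_deck 0.16 [244. 121. 270. 150.] 543 [0.709 0.057 0.038]
tray 0.56 [104. 200. 177. 281.] 4241 [0.5   0.283 0.028]
tray 0.2 [335. 211. 363. 237.] 507 [ 0.534 -0.123  0.028]
panel 0.92 [223. 168. 382. 270.] 7702 [ 0.546 -0.034  0.003]
panel 0.23 [106. 198. 178. 280.] 4265 [0.506 0.29  0.003]
scene [ 1.10224387e+00 -3.15196216e-07  7.92996058e-01]
relay_1_mid 0.86 [268. 198. 288. 227.] 439 [ 0.57  -0.006  0.091]
base_1_deck 0.6 [268. 211. 288. 242.] 304 [ 0.569 -0.005  0.038]
base_1_deck 0.47 [244. 208. 269. 237.] 339 [ 0.559 -0.053  0.039]
tray 0.74 [373. 182. 429. 241.] 2563 [0.519 0.281 0.028]
panel 0.95 [195. 192. 335. 268.] 3651 [ 0.556 -0.036  0.003]
{'clock': 0.5, 'joint_positions': array([ 6.98849511e+01,  2.17127880e+01,  9.93636255e+01, -1.62677279e-04,
        5.89288705e+01, -1.90926781e+00]), 'joint_velocities': array([ 0.05858635, -0.00798525, -0.10796504,  0.01254034, -0.07440076,
       -0.06266391]), 'tau': array([-3.02603185e-04, -7.63155770e+01, -4.34439933e+01,  6.50898367e-02,
        3.94738885e-02, -6.34248408e-06]), 'tool_pos': array([0.21872242, 0.66495068, 0.29217892]), 'tool_rot': array([-1.79994714e+02, -3.67957618e-05,  1.61794303e+02]), 'contact_force': array([-0.07738379, -0.50980365, -0.62731164]), 'moment': array([ 0.04112259,  0.03767665, -0.03899324]), 'finger_force': 0.0, 'grip_width': 0.09087760093201332}
```

View pics/top1.png

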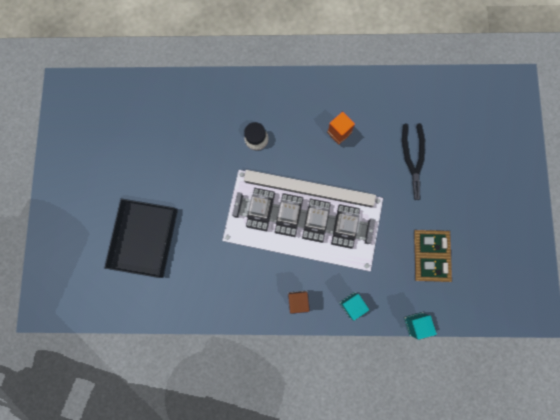

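View pics/scene1.png

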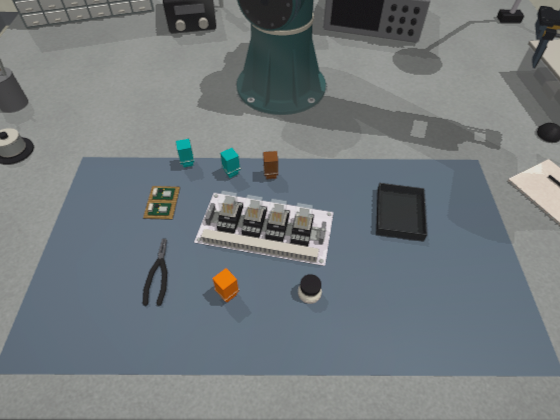

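The top view shows four relays at about (259,208), (289,213), (317,219) and (347,224) px, with the panel yawed about -10°. The tray is on the left at (142,238). The coloured cubes are the decoys. I'll move above the panel and look closer.

```bash
python3 -m jog '[{"tx":1.5,"ty":-3.3,"tz":0.5,"turn":-6},{"tx":3,"ty":-6.6,"tz":1,"turn":-12},{"tx":4.5,"ty":-10,"tz":1.5,"turn":-18},{"tx":6,"ty":-13,"tz":2,"turn":-24},{"tx":7.5,"ty":-16.5,"tz":2.5,"turn":-30},{"tx":9,"ty":-20,"tz":3,"turn":-36},{"tx":10.5,"ty":-23,"tz":3.5,"turn":-42},{"tx":12,"ty":-26.5,"tz":4,"turn":-48},{"tx":13.5,"ty":-30,"tz":4.5,"turn":-54},{"tx":15,"ty":-33,"tz":5,"turn":-60},{"tx":16.5,"ty":-36.5,"tz":5.5,"turn":-66},{"tx":18,"ty":-40,"tz":6,"turn":-70}]' 1
python3 -m jog '[{"tx":1.5,"ty":-3.5,"tz":0.2,"turn":-4},{"tx":3,"ty":-7,"tz":0.5,"turn":-8},{"tx":4.5,"ty":-10.5,"tz":1,"turn":-11.6},{"tx":6,"ty":-14,"tz":1,"turn":-11.6},{"tx":7.5,"ty":-17.5,"tz":1,"turn":-11.6},{"tx":9,"ty":-21,"tz":1,"turn":-11.6},{"tx":11,"ty":-24.5,"tz":1,"turn":-11.6},{"tx":13,"ty":-28,"tz":1,"turn":-11.6},{"tx":14,"ty":-29.5,"tz":1,"turn":-11.6},{"tx":14,"ty":-29.5,"tz":1,"turn":-11.6},{"tx":14,"ty":-29.5,"tz":1,"turn":-11.6},{"tx":14,"ty":-29.5,"tz":1,"turn":-11.6}]'
cat > look.py <<'E'
from h import *
import sys
d,R,t=cam("wrist"); save(d,sys.argv[1]); print(-R.T@t)
for nm in ("relay_1_mid","base_1_deck","panel"):
    for r in env.regions_of("wrist",nm):
        b=r["box"]; u,v=(b[0]+b[2])/2,(b[1]+b[3])/2
        z={"relay_1_mid":.0905,"base_1_deck":.0385,"panel":.003}[nm]
        m=cv2.minAreaRect(np.argwhere(r["pixels"])[:,::-1].astype(np.float32))
        print(nm,round(r["conf"],2),np.round(b),np.round(back(d,R,t,u,v,z),3),"rect",np.round(np.hstack([m[0],m[1],m[2]]),1))
E
python3 look.py w1.png
```

```text
clock: 1.5
tool_pos: [0.3991, 0.2634, 0.3527]
tool_rot: [180.0, -0.0, 91.5]
contact_force: [0.7, 0.4, -0.5]
grip_width: 0.0914
finger_force: 0.0
clock: 2.5
tool_pos: [0.5383, -0.0296, 0.3621]
tool_rot: [-180.0, -0.0, 80.2]
contact_force: [0.3, 0.0, -0.1]
grip_width: 0.0912
finger_force: 0.0
[0.55193753 0.05411678 0.4541286 ]
relay_1_mid 0.76 [275. 138. 307. 176.] [ 0.553 -0.001  0.09 ] rect [290.  157.5  37.   32.   90. ]
base_1_deck 0.74 [258. 136. 321. 170.] [ 0.551 -0.004  0.038] rect [289.5 151.6  64.6  35.8   1.6]
panel 0.57 [231.  47. 350. 274.] [ 0.551 -0.019  0.003] rect [291.5 160.  222.  121.   90. ]
panel 0.3 [239. 331. 301. 357.] [ 0.471 -0.303  0.003] rect [270.2 340.4  28.6  64.6  84.3]
```

View pics/w1.png

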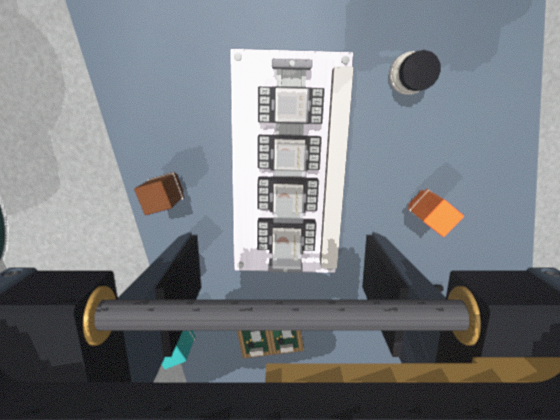

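The panel and rail run up the picture, with the sockets centred at about (291,105), (290,154), (288,196) and (287,240) px. I'll view an enlarged crop to place the relay tops accurately.

Run:
```python
from h import *
d,R,t=cam("wrist")
im=d["img"][:,:,::-1][40:280,220:360]
cv2.imwrite("pics/c1.png",cv2.resize(im,None,fx=2.5*1,fy=2.5,interpolation=cv2.INTER_CUBIC))
P=[back(d,R,t,u,v,.003) for u,v in [(231,51),(352,53),(336,271),(235,270)]]
print(np.round(P,4),np.mean(P,0))
for a,b in [(3,0),(2,1)]:
    e=P[b]-P[a]; print(np.linalg.norm(e),np.degrees(np.arctan2(-e[0],e[1])))
for u,v in [(291,105),(290,154),(288,196),(287,240)]: print(np.round(back(d,R,t,u,v,.0385),4))
```

```text
[[ 0.501   0.1262  0.003 ]
 [ 0.6466  0.0989  0.003 ]
 [ 0.5911 -0.1923  0.003 ]
 [ 0.4438 -0.1655  0.003 ]] [ 0.54562051 -0.03315602  0.003     ]
0.2972550013761591 -11.095828024229071
0.2964886157417797 -10.797042338824022
[0.5623 0.0517 0.0385]
[ 0.5518 -0.0049  0.0385]
[ 0.5407 -0.0572  0.0385]
[ 0.5295 -0.1166  0.0385]
```

View pics/c1.png

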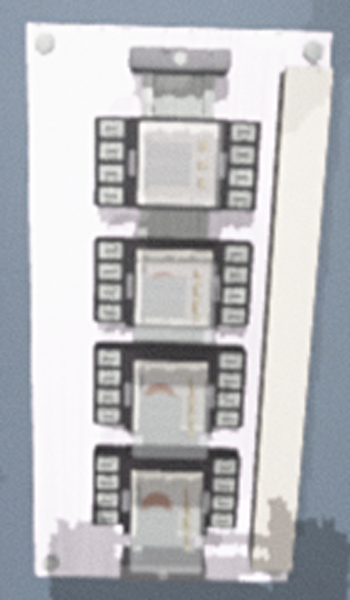

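Panel yaw comes out near -10.9°, and the decks lie on the rail line with 53–57 mm spacing, which fits the given sizes. I'll start with relay 2 at (0.551,-0.005), gripping at z≈0.078.

```bash
python3 -m jog '[{"tx":1.3,"ty":2.5,"tz":-3,"turn":-1.1},{"tx":1.3,"ty":2.5,"tz":-6,"turn":-1.1},{"tx":1.3,"ty":2.5,"tz":-9.5,"turn":-1.1},{"tx":1.3,"ty":2.5,"tz":-13,"turn":-1.1},{"tx":1.3,"ty":2.5,"tz":-16,"turn":-1.1},{"tx":1.3,"ty":2.5,"tz":-18,"turn":-1.1},{"tx":1.3,"ty":2.5,"tz":-20,"turn":-1.1},{"tx":1.3,"ty":2.5,"tz":-21.5,"turn":-1.1},{"tx":1.3,"ty":2.5,"tz":-22.4,"turn":-1.1},{"tx":1.3,"ty":2.5,"tz":-22.4,"turn":-1.1},{"tx":1.3,"ty":2.5,"tz":-22.4,"turn":-1.1}]'
python3 - <<'E'
from h import *
d,R,t=cam("wrist"); save(d,"w2.png"); s=env.get_state(); print(s["contact_force"],s["moment"])
E
```

```text
clock: 3.67
tool_pos: [0.5518, -0.0048, 0.1385]
tool_rot: [-180.0, 0.0, 79.1]
contact_force: [0.2, 1.0, 0.2]
grip_width: 0.091
finger_force: 0.0
[-0.13824865 -0.1800497   0.25985825] [-0.11968048  0.08609878 -0.05587327]
```

View pics/w2.png

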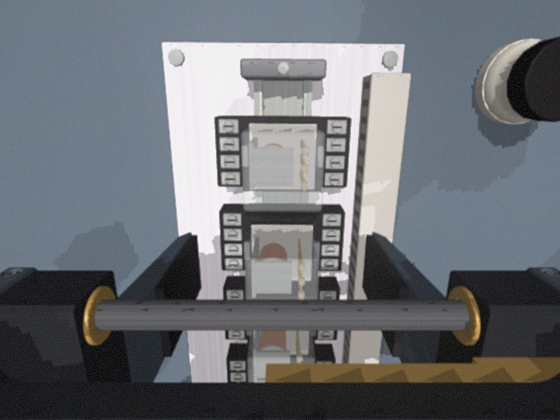

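Relay 2 (about (281,260) px) sits centred between the fingers (about 197 and 368 px). I'll check its projection and then close.

```bash
python3 - <<'E'
from h import *
d,R,t=cam("wrist")
for y in (.0517,-.005): print(proj(d,R,t,(.5456+(y+.0332)*.1926,y,.0905)),proj(d,R,t,(.5456+(y+.0332)*.1926,y,.0385)))
s=env.get_state(); p=s["tool_pos"]; print(proj(d,R,t,(p[0],p[1],.0905)))
E
python3 -m jog '[{"tz":0},{"tz":0},{"tz":0},{"tz":0},{"tz":0},{"tz":0},{"tz":0},{"tz":0}]' 0.3
```

```text
[281.38649342 172.01166551] [281.44367887 154.42562234]
[281.34624791 292.80173756] [281.40836411 247.92593224]
[284.00349321 292.26103993]validation failed for argument at $[0]...
```

```bash
python3 -m jog '[{"tx":0,"ty":0,"tz":0,"turn":0},{"tx":0,"ty":0,"tz":0,"turn":0},{"tx":0,"ty":0,"tz":0,"turn":0},{"tx":0,"ty":0,"tz":0,"turn":0},{"tx":0,"ty":0,"tz":0,"turn":0},{"tx":0,"ty":0,"tz":0,"turn":0},{"tx":0,"ty":0,"tz":0,"turn":0},{"tx":0,"ty":0,"tz":0,"turn":0}]' 0.3
```

```text
clock: 4.43
tool_pos: [0.5517, -0.005, 0.1382]
tool_rot: [-180.0, 0.0, 79.1]
contact_force: [0.5, -0.5, 0.0]
grip_width: 0.0407
finger_force: 0.0
```

```bash
python3 -m jog '[{"tx":0,"ty":0,"tz":0,"turn":0},{"tx":0,"ty":0,"tz":0,"turn":0},{"tx":0,"ty":0,"tz":0,"turn":0},{"tx":0,"ty":0,"tz":0,"turn":0}]' 0.3
```

```text
clock: 4.77
tool_pos: [0.5517, -0.005, 0.1382]
tool_rot: [-180.0, 0.0, 79.1]
contact_force: [-0.0, -0.8, -1.0]
grip_width: 0.0359
finger_force: 30.0
```

Gripped at 36 mm with no side load. Next is a gentle tug.

```bash
J='python3 -m jog'; python3 -m jog '[{"tx":0,"ty":0,"tz":0.03,"turn":0},{"tx":0,"ty":0,"tz":0.05,"turn":0},{"tx":0,"ty":0,"tz":0.05,"turn":0}]'
python3 -m jog '[{"tx":0,"ty":0,"tz":0.03,"turn":0},{"tx":0,"ty":0,"tz":0.05,"turn":0},{"tx":0,"ty":0,"tz":0.05,"turn":0}]'
```

```text
clock: 5.02
tool_pos: [0.5517, -0.005, 0.1387]
tool_rot: [180.0, 0.0, 79.1]
contact_force: [0.5, 0.5, -2.5]
grip_width: 0.036
finger_force: 30.0
clock: 5.27
tool_pos: [0.5516, -0.005, 0.1391]
tool_rot: [-180.0, 0.0, 79.1]
contact_force: [1.0, -0.6, -6.7]
grip_width: 0.0357
finger_force: 30.0
```

```bash
python3 -m jog '[{"tx":0,"ty":0,"tz":0.02,"turn":0},{"tx":0,"ty":0,"tz":0.04,"turn":0},{"tx":0,"ty":0,"tz":0.04,"turn":0}]'
```

```text
clock: 5.52
tool_pos: [0.5515, -0.005, 0.1395]
tool_rot: [-180.0, 0.0, 79.1]
contact_force: [0.3, -0.3, -9.1]
grip_width: 0.0358
finger_force: 30.0
```

9.1 N at 1.3 mm, so relay 2 is sound. I'll lower it, release, and slide along the rail to relay 1.

```bash
python3 -m jog '[{"tx":0,"ty":0,"tz":-0.07,"turn":0},{"tx":0,"ty":0,"tz":-0.14,"turn":0},{"tx":0,"ty":0,"tz":-0.14,"turn":0}]'
python3 -m jog '[{"tx":0,"ty":0,"tz":0,"turn":0},{"tx":0,"ty":0,"tz":0,"turn":0},{"tx":0,"ty":0,"tz":0,"turn":0},{"tx":0,"ty":0,"tz":0,"turn":0},{"tx":0.4,"ty":2,"tz":0,"turn":0},{"tx":0.8,"ty":4,"tz":0,"turn":0},{"tx":1.1,"ty":5.7,"tz":0,"turn":0},{"tx":1.1,"ty":5.7,"tz":0,"turn":0}]' 0.9
python3 -m jog '[{"tx":0,"ty":0,"tz":0,"turn":0},{"tx":0,"ty":0,"tz":0,"turn":0},{"tx":0,"ty":0,"tz":0,"turn":0},{"tx":0,"ty":0,"tz":0,"turn":0},{"tx":0,"ty":0,"tz":0,"turn":0},{"tx":0,"ty":0,"tz":0,"turn":0},{"tx":0,"ty":0,"tz":0,"turn":0},{"tx":0,"ty":0,"tz":0,"turn":0},{"tx":0,"ty":0,"tz":0,"turn":0},{"tx":0,"ty":0,"tz":0,"turn":0},{"tx":0,"ty":0,"tz":0,"turn":0}]' 0.3
```

```text
clock: 5.77
tool_pos: [0.5519, -0.005, 0.1383]
tool_rot: [180.0, -0.0, 79.1]
contact_force: [0.1, 0.1, -1.2]
grip_width: 0.0362
finger_force: 30.0
clock: 6.43
tool_pos: [0.5633, 0.054, 0.1384]
tool_rot: [180.0, -0.0, 79.2]
contact_force: [-1.4, -0.3, 0.0]
grip_width: 0.0822
finger_force: 0.0
clock: 7.35
tool_pos: [0.5629, 0.0519, 0.1383]
tool_rot: [180.0, -0.0, 79.1]
contact_force: [1.0, -0.9, -1.2]
grip_width: 0.0358
finger_force: 30.0
```

```bash
python3 -m jog '[{"tx":0,"ty":0,"tz":0.03,"turn":0},{"tx":0,"ty":0,"tz":0.06,"turn":0},{"tx":0,"ty":0,"tz":0.08,"turn":0},{"tx":0,"ty":0,"tz":0.08,"turn":0}]'
python3 -m jog '[{"tx":0,"ty":0,"tz":0.02,"turn":0},{"tx":0,"ty":0,"tz":0.04,"turn":0},{"tx":0,"ty":0,"tz":0.04,"turn":0}]'
```

```text
clock: 7.68
tool_pos: [0.5628, 0.052, 0.139]
tool_rot: [180.0, -0.0, 79.1]
contact_force: [2.2, 0.3, -5.0]
grip_width: 0.0357
finger_force: 30.0
clock: 7.93
tool_pos: [0.5627, 0.052, 0.1394]
tool_rot: [-180.0, 0.0, 79.1]
contact_force: [2.3, 0.2, -5.4]
grip_width: 0.0356
finger_force: 30.0
```

```bash
python3 -m jog '[{"tx":0,"ty":0,"tz":0.02,"turn":0},{"tx":0,"ty":0,"tz":0.04,"turn":0},{"tx":0,"ty":0,"tz":0.04,"turn":0}]'
```

```text
clock: 8.18
tool_pos: [0.5625, 0.052, 0.1397]
tool_rot: [-180.0, 0.0, 79.1]
contact_force: [2.1, -0.5, -7.6]
grip_width: 0.0358
finger_force: 30.0
```

7.6 N and still rising, so relay 1 is sound too. I'll put it back and go to relay 3.

```bash
python3 -m jog '[{"tx":0,"ty":0,"tz":-0.08,"turn":0},{"tx":0,"ty":0,"tz":-0.16,"turn":0},{"tx":0,"ty":0,"tz":-0.16,"turn":0}]'
python3 -m jog '[{"tx":0,"ty":0,"tz":0,"turn":0},{"tx":0,"ty":0,"tz":0,"turn":0},{"tx":0,"ty":0,"tz":0,"turn":0},{"tx":0,"ty":0,"tz":0,"turn":0},{"tx":-0.4,"ty":-2,"tz":0,"turn":0},{"tx":-0.9,"ty":-4.5,"tz":0,"turn":0},{"tx":-1.5,"ty":-7.5,"tz":0,"turn":0},{"tx":-2,"ty":-10,"tz":0,"turn":0},{"tx":-2.1,"ty":-10.7,"tz":0,"turn":0},{"tx":-2.1,"ty":-10.7,"tz":0,"turn":0}]' 0.9
python3 -m jog '[{"tx":0,"ty":0,"tz":0,"turn":0},{"tx":0,"ty":0,"tz":0,"turn":0},{"tx":0,"ty":0,"tz":0,"turn":0},{"tx":0,"ty":0,"tz":0,"turn":0},{"tx":0,"ty":0,"tz":0,"turn":0},{"tx":0,"ty":0,"tz":0,"turn":0},{"tx":0,"ty":0,"tz":0,"turn":0},{"tx":0,"ty":0,"tz":0,"turn":0},{"tx":0,"ty":0,"tz":0,"turn":0},{"tx":0,"ty":0,"tz":0,"turn":0},{"tx":0,"ty":0,"tz":0,"turn":0}]' 0.3
python3 -m jog '[{"tx":0,"ty":0,"tz":0.03,"turn":0},{"tx":0,"ty":0,"tz":0.06,"turn":0},{"tx":0,"ty":0,"tz":0.09,"turn":0},{"tx":0,"ty":0,"tz":0.09,"turn":0}]'
```

```text
clock: 8.43
tool_pos: [0.5629, 0.052, 0.1383]
tool_rot: [180.0, -0.0, 79.1]
contact_force: [1.8, -0.3, -2.8]
grip_width: 0.0359
finger_force: 30.0
clock: 9.27
tool_pos: [0.5415, -0.0563, 0.1383]
tool_rot: [-180.0, 0.0, 79.0]
contact_force: [0.2, 0.2, 0.0]
grip_width: 0.082
finger_force: 0.0
clock: 10.18
tool_pos: [0.5417, -0.0551, 0.1382]
tool_rot: [-180.0, -0.0, 79.1]
contact_force: [-0.3, -0.0, -0.1]
grip_width: 0.0358
finger_force: 30.0
clock: 10.52
tool_pos: [0.5417, -0.0551, 0.1391]
tool_rot: [-180.0, 0.0, 79.1]
contact_force: [-0.9, -0.2, -2.4]
grip_width: 0.0359
finger_force: 30.0
```

```bash
python3 -m jog '[{"tx":0,"ty":0,"tz":0.03,"turn":0},{"tx":0,"ty":0,"tz":0.06,"turn":0},{"tx":0,"ty":0,"tz":0.06,"turn":0}]'
```

```text
clock: 10.77
tool_pos: [0.5417, -0.0551, 0.1398]
tool_rot: [-180.0, -0.0, 79.1]
contact_force: [-0.3, 0.2, -1.1]
grip_width: 0.0359
finger_force: 30.0
```

Only 1–2 N at 1.5 mm of lift, so relay 3 looks loose. I'll continue carefully.

```bash
python3 -m jog '[{"tx":0,"ty":0,"tz":0.05,"turn":0},{"tx":0,"ty":0,"tz":0.1,"turn":0},{"tx":0,"ty":0,"tz":0.1,"turn":0}]'
python3 -m jog '[{"tx":0,"ty":0,"tz":0.05,"turn":0},{"tx":0,"ty":0,"tz":0.1,"turn":0},{"tx":0,"ty":0,"tz":0.1,"turn":0}]'
```

```text
clock: 11.02
tool_pos: [0.5418, -0.055, 0.1408]
tool_rot: [180.0, 0.0, 79.1]
contact_force: [-0.2, 0.0, -1.6]
grip_width: 0.0359
finger_force: 30.0
clock: 11.27
tool_pos: [0.5418, -0.055, 0.1418]
tool_rot: [180.0, -0.0, 79.1]
contact_force: [0.0, -0.6, -1.8]
grip_width: 0.0356
finger_force: 30.0
```

It comes freely, so I'll lift it clear and localise the tray rim.

```bash
python3 -m jog '[{"tx":0,"ty":0,"tz":0.3,"turn":0},{"tx":0,"ty":0,"tz":0.7,"turn":0},{"tx":0,"ty":0,"tz":1.2,"turn":0},{"tx":0,"ty":0,"tz":1.7,"turn":0},{"tx":0,"ty":0,"tz":2.4,"turn":0},{"tx":0,"ty":0,"tz":3.4,"turn":0},{"tx":0,"ty":0,"tz":4.8,"turn":0},{"tx":0,"ty":0,"tz":6.4,"turn":0},{"tx":0,"ty":0,"tz":8,"turn":0},{"tx":0,"ty":0,"tz":9.6,"turn":0},{"tx":0,"ty":0,"tz":11,"turn":0},{"tx":0,"ty":0,"tz":11,"turn":0}]'
python3 - <<'E'
from h import *
for n in ("top","scene"):
    d,R,t=cam(n)
    r=env.regions_of(n,"tray")[0]
    c=cv2.findContours(r["pixels"].astype(np.uint8),0,1)[0]; c=max(c,key=cv2.contourArea)
    # rim footprint: back-project every hull point to rim height
    q=np.array([back(d,R,t,*p[0],.028)[:2] for p in cv2.convexHull(c)],np.float32)
    m=cv2.minAreaRect(q); print(n,r["conf"],m,cv2.boxPoints(m))
d,R,t=cam("top"); save(d,"top2.png")
cv2.imwrite("pics/t2.png",cv2.resize(d["img"][150:300,80:400,::-1],None,fx=2.5,fy=2.5))
E
```

```text
clock: 12.27
tool_pos: [0.543, -0.0552, 0.2552]
tool_rot: [179.7, -0.0, 79.1]
contact_force: [0.1, -0.6, -0.1]
grip_width: 0.036
finger_force: 30.0
top 0.77 ((0.5055652260780334, 0.28210198879241943), (0.11987172812223434, 0.14023762941360474), 80.55131530761719) [[0.42655838 0.23449028]
 [0.5648934  0.21146828]
 [0.5845721  0.3297137 ]
 [0.44623703 0.3527357 ]]
scene 0.61 ((0.5143260955810547, 0.28248709440231323), (0.11513692885637283, 0.16336552798748016), 80.68460845947266) [[0.424402   0.23889971]
 [0.58561313 0.21245593]
 [0.6042502  0.32607448]
 [0.44303906 0.35251826]]
```

View pics/t2.png

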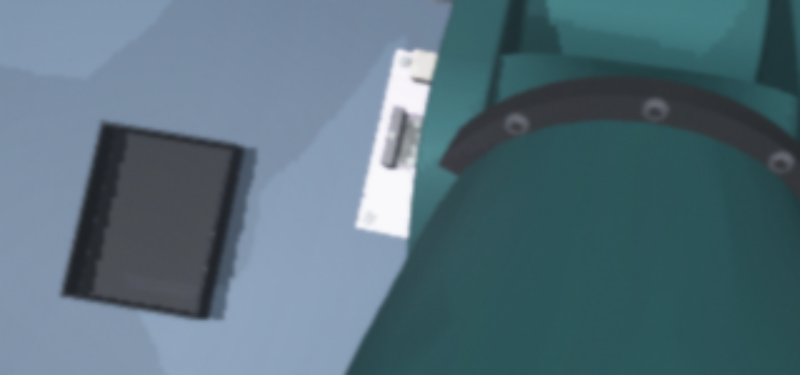

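The tray is empty and clear, centred at (0.507,0.281) with a yaw of about -9.5° and a 140 mm side that matches. I'll carry the relay over and stop about 1 cm above the floor.

```bash
python3 -m jog '[{"tx":-0.2,"ty":1.5,"tz":0,"turn":0},{"tx":-0.5,"ty":4.5,"tz":0,"turn":0},{"tx":-0.8,"ty":8,"tz":0,"turn":0},{"tx":-1.2,"ty":11.5,"tz":0,"turn":0},{"tx":-1.5,"ty":15,"tz":0,"turn":0},{"tx":-2,"ty":18.5,"tz":0,"turn":0},{"tx":-2.3,"ty":22,"tz":0,"turn":0},{"tx":-2.7,"ty":25.5,"tz":0,"turn":0},{"tx":-3,"ty":29,"tz":0,"turn":0},{"tx":-3.3,"ty":31.5,"tz":0,"turn":0},{"tx":-3.5,"ty":33,"tz":0,"turn":0},{"tx":-3.5,"ty":33.6,"tz":0,"turn":0}]'
python3 -m jog '[{"tx":0,"ty":0,"tz":-0.5,"turn":1},{"tx":0,"ty":0,"tz":-2,"turn":1},{"tx":0,"ty":0,"tz":-4,"turn":1},{"tx":0,"ty":0,"tz":-6,"turn":1},{"tx":0,"ty":0,"tz":-8,"turn":1},{"tx":0,"ty":0,"tz":-9.5,"turn":1},{"tx":0,"ty":0,"tz":-10.8,"turn":1},{"tx":0,"ty":0,"tz":-11.4,"turn":1},{"tx":0,"ty":0,"tz":-11.6,"turn":1},{"tx":0,"ty":0,"tz":-11.6,"turn":1}]'
python3 - <<'E'
from h import *
d,R,t=cam("scene"); cv2.imwrite("pics/s2.png",cv2.resize(d["img"][140:290,180:460,::-1],None,fx=2.8,fy=2.8))
E
```

```text
clock: 13.52
tool_pos: [0.506, 0.2828, 0.2508]
tool_rot: [-179.9, 0.0, 79.2]
contact_force: [1.1, -1.0, -0.8]
grip_width: 0.0359
finger_force: 30.0
clock: 14.35
tool_pos: [0.5068, 0.2806, 0.1355]
tool_rot: [-180.0, 0.0, 80.1]
contact_force: [-0.3, -0.2, -0.6]
grip_width: 0.036
finger_force: 30.0
```

View pics/s2.png

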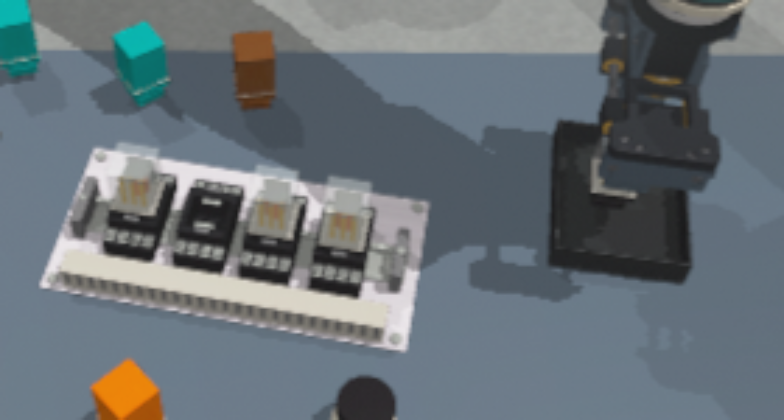

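The third socket (about (208,225) px in the crop) is now empty. The other three relays are seated and the relay is held over the tray at (615,180). Now I'll lower it to contact.

```bash
python3 -m jog '[{"tx":0,"ty":0,"tz":-0.3,"turn":0},{"tx":0,"ty":0,"tz":-0.6,"turn":0},{"tx":0,"ty":0,"tz":-0.8,"turn":0},{"tx":0,"ty":0,"tz":-0.85,"turn":0},{"tx":0,"ty":0,"tz":-0.85,"turn":0}]'
python3 -m jog '[{"tx":0,"ty":0,"tz":-0.05,"turn":0},{"tx":0,"ty":0,"tz":-0.1,"turn":0},{"tx":0,"ty":0,"tz":-0.1,"turn":0}]'
```

```text
clock: 14.82
tool_pos: [0.5067, 0.281, 0.1272]
tool_rot: [-180.0, 0.0, 80.1]
contact_force: [-0.2, -0.3, -1.6]
grip_width: 0.0359
finger_force: 30.0
clock: 15.07
tool_pos: [0.5067, 0.281, 0.1262]
tool_rot: [180.0, 0.0, 80.1]
contact_force: [-0.1, -1.0, -0.2]
grip_width: 0.0361
finger_force: 30.0
```

```bash
python3 -m jog '[{"tx":0,"ty":0,"tz":-0.04,"turn":0},{"tx":0,"ty":0,"tz":-0.06,"turn":0},{"tx":0,"ty":0,"tz":-0.06,"turn":0}]'
```

```text
clock: 15.32
tool_pos: [0.5068, 0.281, 0.1257]
tool_rot: [180.0, -0.0, 80.1]
contact_force: [0.5, 0.5, 1.5]
grip_width: 0.0359
finger_force: 30.0
```

The force turned positive, so it is on the tray floor. I'll open and retreat straight up.

```bash
python3 -m jog '[{"tx":0,"ty":0,"tz":0,"turn":0},{"tx":0,"ty":0,"tz":0,"turn":0},{"tx":0,"ty":0,"tz":0,"turn":0},{"tx":0,"ty":0,"tz":0,"turn":0},{"tx":0,"ty":0,"tz":0,"turn":0},{"tx":0,"ty":0,"tz":0,"turn":0},{"tx":0,"ty":0,"tz":0,"turn":0},{"tx":0,"ty":0,"tz":1,"turn":0},{"tx":0,"ty":0,"tz":3,"turn":0},{"tx":0,"ty":0,"tz":6,"turn":0},{"tx":0,"ty":0,"tz":9,"turn":0},{"tx":0,"ty":0,"tz":12,"turn":0}]' 1
python3 -m jog '[{"tx":0,"ty":2,"tz":3,"turn":0},{"tx":0,"ty":5,"tz":6,"turn":0},{"tx":0,"ty":8,"tz":8,"turn":0},{"tx":0,"ty":12,"tz":8,"turn":0},{"tx":0,"ty":15,"tz":8,"turn":0},{"tx":0,"ty":15,"tz":8,"turn":0},{"tx":0,"ty":15,"tz":8,"turn":0},{"tx":0,"ty":15,"tz":8,"turn":0}]'
python3 - <<'E'
from h import *
d,R,t=cam("scene"); cv2.imwrite("pics/s3.png",cv2.resize(d["img"][140:290,180:460,::-1],None,fx=2.8,fy=2.8))
E
```

```text
clock: 16.32
tool_pos: [0.5065, 0.2808, 0.2476]
tool_rot: [-180.0, 0.0, 80.1]
contact_force: [0.3, -0.2, 0.3]
grip_width: 0.0911
finger_force: 0.0
clock: 16.98
tool_pos: [0.5064, 0.4305, 0.3257]
tool_rot: [-180.0, 0.0, 80.1]
contact_force: [0.4, -0.2, -0.1]
grip_width: 0.0912
finger_force: 0.0
```

View pics/s3.png

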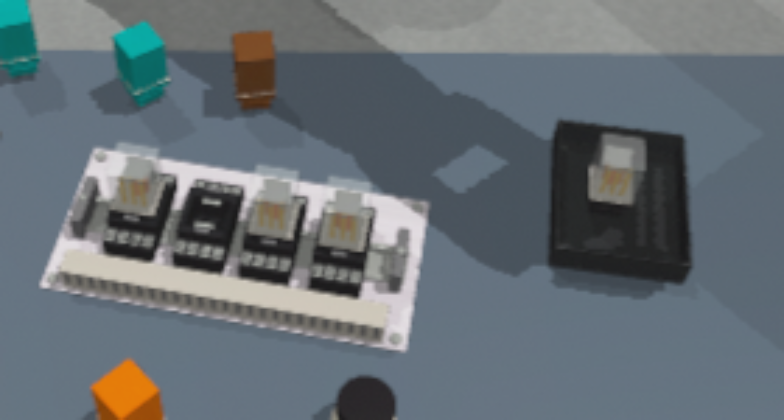

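The relay stands upright in the middle of the tray at about (615,170) px. The other three are home and the arm is clear.

```bash
python3 -c "
from workcell import env
print(env.sign_off())"
```

```text
the job is handed in; nothing more can be done
None
```

The loose relay was the third along the rail, counting from the tray end: it is now standing upright in the tray, the other three look seated in their sockets, and the job is handed in (the hand-in returned no verdict); the fourth was never tugged, since the loose one had already turned up.

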